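# Change over the capacitors in a rotary tester

## Robot

A 7-joint arm with a two-finger parallel gripper is mounted at the origin on the work surface. World frame = base frame: x ahead of the robot, y to its left, z up, the work surface at z = 0. Lengths are in m, angles in rad, forces in N, time in s.
With the tool pointing down it reaches from about 0.425 to 0.875 m from the base axis. Payload 4.7 kg.
Tool frame: the origin (TCP) lies midway between the tips of the shut fingers; the grasp point (between the pads) lies 19 mm behind it; z points along the fingers, y is the line along which they close (so a half turn about z gives the same grasp; the last joint's range is limited). The gripper opens to 87 mm and grips with 3 to 60 N. Pads are 19 mm wide; open, the fingers measure 117 mm over their backs; the gripper's body (75 mm by 190 mm) begins 51 mm behind the grasp point.
Start: joints at [1.26, 0.321, -0.07, 1.45, 0.023, 1.371, -0.057], TCP at [0.207, -0.616, 0.223] pointing down, gripper open.
Joint ranges: [-2.86, 2.86], [-0.3, 2.09], [-1.38, 1.24], [0.06, 2.45], [-1.56, 4.7], [0.09, 2.05], [-2.69, 2.69]. Speed limits (rad/s): [2.57, 2.57, 3.14, 3.14, 3.14, 3.14, 3.14].

## Interface

Orientations are given as a unit quaternion [x, y, z, w].
In Python, from rig import observe, capture, camera_info, close_job gives the robot as it stands. The module is installed in compiled form; this text tells all that it offers.
- The arm moves only by the tool move_arm, never from a script. Its argument "plan" is a list of rows, each a list of 5 numbers: the opening in per cent of the stroke, from 0 (shut) to 100 (fully open), then the shift along the tool's x, y, z in mm, then the turn about the tool's z in degrees. A call has 1 to 20 rows; each row is the pose to reach, as a shift and turn from the pose commanded when the call began, along the tool's axes at that moment; what a row does not reach only later rows make up. A row lasts 1/12 s, in which the tool goes at most 41.7 mm and 7.16 degrees, less where a joint would pass 70% of its speed; a pose out of reach is approached as far as the arm can. A call with a gripper value outside its range is refused whole. The fingers move at their own pace and stop on an object; "grip_force" is the grip in N (left out, the last holds). Time passes only in rows, so rows that repeat a pose let the fingers close. It gives the time, the measured TCP pose, the force, the opening and the grip force at its end, in the units of the state.
- observe(): the state, without advancing time (a new reading comes with each control period).
- capture(name): name is "side" or "top" or "wrist"; returns the picture (420x560x3 uint8, blue, green, red); there is no depth.
- camera_info(name): a dict with "mtx" (3x3 intrinsics, pixels), "extrinsics" (4x4, takes a point from camera to world coordinates); the wrist camera has in their place "tool_from_camera" (4x4, takes a point from camera to tool coordinates, whose origin is the TCP and whose axes are the flange's). Camera axes: x right, y down, z forward; pixel columns grow to the right and rows downward; lengths in m; the calibration is good to about 2 mm. The wrist camera is an equidistant fisheye: a pixel r from the principal point sees the ray r / f radians off the axis. A picture is of the moment at which its call begins: read the wrist's pose just before it. camera_info takes no time and is no camera call.
- close_job(): hands the job in; it is judged then, once.
The state is a dict: "t": time; "q": joint angles; "dq": joint speeds; "effort": joint torques, N m; "ee_pos": TCP position; "tcp_rot": TCP orientation; "force": force on the tool from outside, world axes, zero at the start; "ft_torque": the same for the moment, N m; "gripper_width": finger opening in m; "grip_force": force on a finger pad.
Only numpy, scipy, OpenCV 4.12 (cv2) and the standard library are available. Lean on these libraries where they do the work, as an engineer would, in place of code of your own. Each camera call takes 0.05 s, during which the arm holds its last target. There are 200 camera calls.

## Task

Push the tester's turntable round until the red spoke stands at the green mark, move every orange (failed) capacitor out of the turntable into the red tray, and stand every blue capacitor fully down in a turntable cup of its own. Then push the turntable round until the red spoke stands at the yellow mark, so that the blue ones are under the clear cover, and leave the other things on the bench where they are.

Things in the scene. Friction and masses are not known exactly. Their poses are not given: they have to be found in the camera images.
- axis (a point): Turntable axis, 95 mm above the bench, in the fixed steel spindle (radius 10 mm, black cap radius 16 mm ending 99 mm up) of the capacitor tester: a grey round fixed base (radius 155 mm, 12 mm high) with an aluminium turntable on it (radius 108 mm, top 28 mm up). It turns freely both ways with no stop, with light friction (0.06 N m), and stays where it is left.
- cover (a point): Point on the tester's fixed clear half-round cover plate (radius 100 mm about the axis, underside 88 mm, top 93 mm above the bench), 60 mm from the axis towards the yellow mark. It hides the half of the turntable towards the yellow mark, from 20 mm beyond the axis; cups under it cannot be reached from above.
- red_peg (a point): Point on the upright red peg at the end of the turntable's red spoke, 135 mm from the axis, 70 mm above the bench. The peg is 14 mm in diameter, its top 100 mm up; the flat spoke under it has its top 26 mm up. It can be pushed either way round. Three like steel-grey pegs stand 90, 180 and 270 degrees from it.
- load_mark (a point): Where the centre line of the red peg must be for loading: 135 mm from the axis, 70 mm above the bench, just inside the green tab (34 x 16 mm) on the edge of the fixed base.
- test_mark (a point): Where the centre line of the red peg must be for testing: 135 mm from the axis, 70 mm above the bench, opposite the green tab, just inside the yellow tab (34 x 16 mm) on the edge of the fixed base.
- tray: Loose red open scrap tray (0.4 kg), outside 140 x 140 x 30 mm high, walls and floor 4 mm. Origin at the centre of its underside, on the bench; x and y along its sides, z up.
- socket1 (a point): Centre of a capacitor fully seated in this black cup on the turntable, 53 mm above the bench, 78 mm from the axis, 69 degrees from the red spoke (clockwise from above); turns with the turntable. The cup is 14 mm deep, its floor 28 mm and its rim 42 mm above the bench, inside diameter 34 mm, with a flared mouth.
- socket2 (a point): Centre of a capacitor fully seated in this black cup on the turntable, 53 mm above the bench, 78 mm from the axis, 23 degrees from the red spoke (clockwise from above); turns with the turntable. The cup is 14 mm deep, its floor 28 mm and its rim 42 mm above the bench, inside diameter 34 mm, with a flared mouth.
- socket3 (a point): Centre of a capacitor fully seated in this black cup on the turntable, 53 mm above the bench, 78 mm from the axis, 23 degrees from the red spoke (anticlockwise from above); turns with the turntable. The cup is 14 mm deep, its floor 28 mm and its rim 42 mm above the bench, inside diameter 34 mm, with a flared mouth.
- socket4 (a point): Centre of a capacitor fully seated in this black cup on the turntable, 53 mm above the bench, 78 mm from the axis, 69 degrees from the red spoke (anticlockwise from above); turns with the turntable. The cup is 14 mm deep, its floor 28 mm and its rim 42 mm above the bench, inside diameter 34 mm, with a flared mouth.
- blue1_c (a point): Centre (half-way up) of a loose blue capacitor: an upright can 30 mm in diameter, 50 mm high, 35 to 70 g, silver top; z along its axis, up. It starts standing on the black pad (170 x 170 mm, thin, flush with the bench). May be absent.
- blue2_c (a point): Centre (half-way up) of a loose blue capacitor: an upright can 30 mm in diameter, 50 mm high, 35 to 70 g, silver top; z along its axis, up. It starts standing on the black pad (170 x 170 mm, thin, flush with the bench). May be absent.
- blue3_c (a point): Centre (half-way up) of a loose blue capacitor: an upright can 30 mm in diameter, 50 mm high, 35 to 70 g, silver top; z along its axis, up. It starts standing on the black pad (170 x 170 mm, thin, flush with the bench). May be absent.
- blue4_c (a point): Centre (half-way up) of a loose blue capacitor: an upright can 30 mm in diameter, 50 mm high, 35 to 70 g, silver top; z along its axis, up. It starts standing on the black pad (170 x 170 mm, thin, flush with the bench). May be absent.
- orange1_c (a point): Centre (half-way up) of a loose orange (failed) capacitor: an upright can 30 mm in diameter, 50 mm high, 35 to 70 g, silver top; z along its axis, up. It starts in a cup of the turntable. May be absent.
- orange2_c (a point): Centre (half-way up) of a loose orange (failed) capacitor: an upright can 30 mm in diameter, 50 mm high, 35 to 70 g, silver top; z along its axis, up. It starts in a cup of the turntable. May be absent.
- orange3_c (a point): Centre (half-way up) of a loose orange (failed) capacitor: an upright can 30 mm in diameter, 50 mm high, 35 to 70 g, silver top; z along its axis, up. It starts in a cup of the turntable. May be absent.
- orange4_c (a point): Centre (half-way up) of a loose orange (failed) capacitor: an upright can 30 mm in diameter, 50 mm high, 35 to 70 g, silver top; z along its axis, up. It starts in a cup of the turntable. May be absent.
- screwdriver: Bystander: screwdriver, yellow handle, 190 mm long, lying on the bench. Origin at about its middle.
- tape: Bystander: roll of black tape, 84 mm across, 19 mm high, lying flat; origin under its centre.
- flux: Bystander: amber bottle with red cap, 38 mm across, 100 mm high; origin under its centre.
- cup: Bystander: white plastic cup, 68 mm across, 45 mm high; origin under its centre.
- meter: Bystander: green multimeter lying flat, 75 x 145 x 42 mm; origin under its centre.
- heatsink: Bystander: finned aluminium heat sink, 60 x 50 x 28 mm; origin under its centre.
Not all that is in view belongs to the job. Leave any brown look-alike of the part that bears orange1_c alone.

How it is judged:
By the outcome, as a careful person would: the job done as asked, in the order asked, and still so for the second after the job is handed in, with the robot touching nothing.
Of blue1, blue2, blue3, blue4 only 2 to 4 are there at a start; the rules pass over those that are not, and their reading is None.
Of orange1, orange2, orange3, orange4 only 2 to 3 are there at a start; the rules pass over those that are not, and their reading is None.
At some moment in a run one of tray may be knocked a few centimetres aside while the robot is not near it.
It also fails if it takes over 210 s, if anything falls off the work surface, if the arm or the gripper's body presses on something with over 40 N, if the wrist force passes 120 N, or if a joint passes its speed limit or range.

## Working session

There is one attempt and no reset: what is moved stays moved. The work goes in short steps, Python scripts to look and compute and a tool call to move; the robot and the scene stay as the last step left them, time stands still between calls to the robot, and variables do not carry over. Pictures are saved under pics/ and viewed, at most 14 in all, crops included, and the job is handed in when it is done.

Besides the shell and the picture viewer there is one more tool, called after ">>>" as name(argument=value, ...), one argument or row to a line, values as JSON. move_arm: Moves the arm, as the interface text tells. Its arguments: {"type":"object","properties":{"plan":{"type":"array","items":{"type":"array","items":{"type":"number"}}},"grip_force":{"type":"number"}},"required":["plan"]}

```bash
mkdir -p pics
cat > h.py <<'E'
import numpy as np, cv2
from rig import observe, capture, camera_info, close_job
from scipy.spatial.transform import Rotation as R
def px(name,X):
    c=camera_info(name);E=np.linalg.inv(np.array(c['extrinsics']));p=E[:3,:3]@np.array(X)+E[:3,3];q=np.array(c['mtx'])@p;return q[:2]/q[2]
def ray(name,u,v,z):
    c=camera_info(name);E=np.array(c['extrinsics']);d=E[:3,:3]@np.linalg.inv(np.array(c['mtx']))@np.array([u,v,1.]);o=E[:3,3];return o+d*(z-o[2])/d[2]
def tool(X):
    s=observe();return R.from_quat(s['tcp_rot']).inv().apply(np.array(X)-s['ee_pos'])*1000
E
python3 - <<'E'
from h import *
s=observe();print({k:np.round(v,3) for k,v in s.items()})
for n in('side','top'):
    im=capture(n);cv2.imwrite(f'pics/{n}0.png',im);cv2.imwrite(f'pics/{n}0b.png',cv2.resize(im,(800,600)))
    c=camera_info(n);print(n,np.round(c['mtx'],1),np.round(c['extrinsics'],3))
print(camera_info('wrist'))
E
```

```text
{'t': np.float64(0.0), 'q': array([ 1.26 ,  0.322, -0.07 ,  1.452,  0.023,  1.371, -0.057]), 'dq': array([ 0.   , -0.002, -0.001, -0.001, -0.   , -0.   ,  0.001]), 'effort': array([ 0.0000e+00, -4.9129e+01, -4.0400e-01, -3.1253e+01, -6.4000e-02,
        4.4000e-02,  0.0000e+00]), 'ee_pos': array([ 0.207, -0.616,  0.221]), 'tcp_rot': array([ 0.987,  0.162, -0.   , -0.001]), 'force': array([-0.132,  0.591, -0.255]), 'ft_torque': array([ 0.041, -0.027,  0.048]), 'grip_force': np.float64(0.0), 'gripper_width': np.float64(0.087)}
side [[486.9   0.  275.6]
 [  0.  486.9 213.6]
 [  0.    0.    1. ]] [[-0.779 -0.285  0.559 -0.152]
 [-0.627  0.379 -0.68   0.787]
 [-0.018 -0.88  -0.474  0.663]
 [ 0.     0.     0.     1.   ]]
top [[504.5   0.  279. ]
 [  0.  504.5 207.2]
 [  0.    0.    1. ]] [[ 0.007 -0.986  0.166  0.312]
 [-1.    -0.01  -0.018  0.009]
 [ 0.02  -0.166 -0.986  1.243]
 [ 0.     0.     0.     1.   ]]
{'mtx': array([[325.1922621 ,   0.        , 274.40639844],
       [  0.        , 325.1922621 , 213.66517314],
       [  0.        ,   0.        ,   1.        ]]), 'tool_from_camera': array([[ 3.46453122e-04, -9.57876312e-01, -2.87180868e-01,
         7.83696259e-02],
       [ 9.99999550e-01,  7.81596034e-05,  9.45695775e-04,
        -3.23933159e-04],
       [-8.83413638e-04, -2.87181066e-01,  9.57875908e-01,
        -1.61675153e-01],
       [ 0.00000000e+00,  0.00000000e+00,  0.00000000e+00,
         1.00000000e+00]])}
```

View pics/top0b.png

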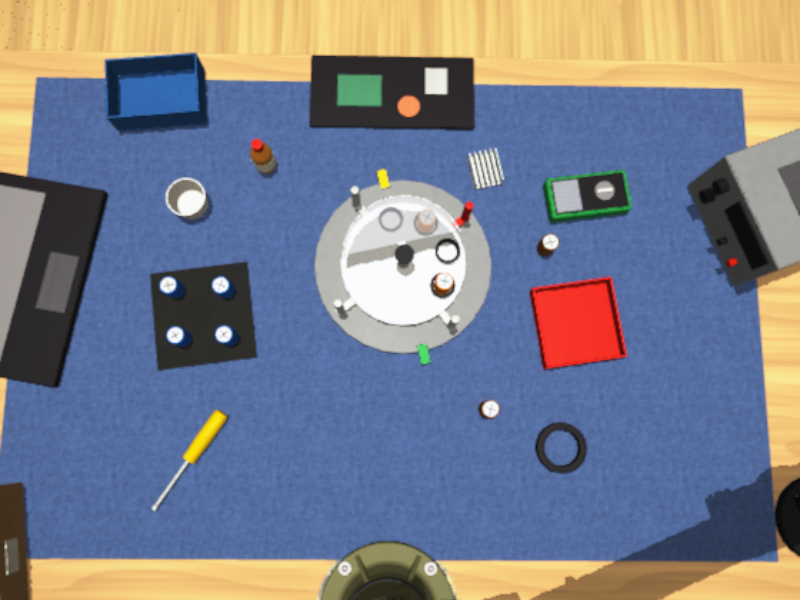

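View pics/side0b.png

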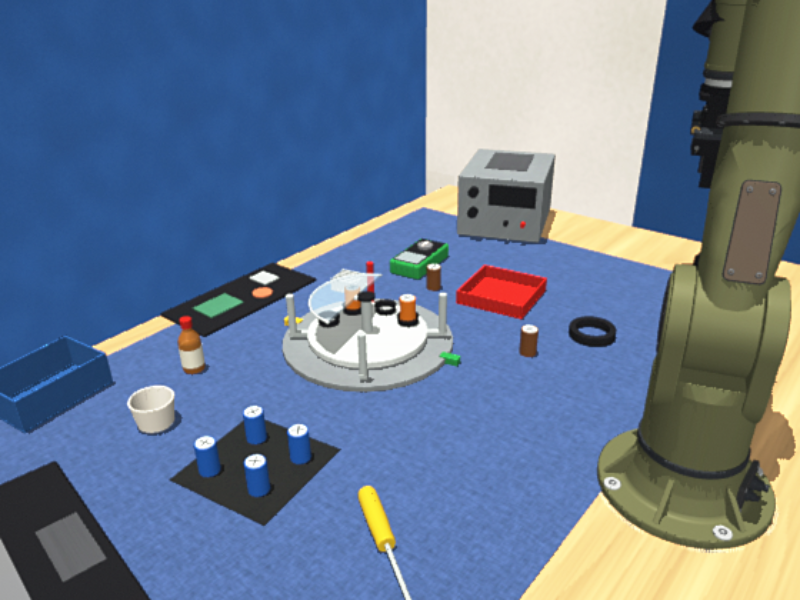

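Top view (800x600 scale): the turntable axis is at (403,253), red peg (467,210), green tab (424,354) and yellow tab (383,178). There are two oranges in cups, at (443,285) and, under the cover, at (427,218). Four blues stand on the pad at (168,286), (221,286), (176,335) and (224,335). The tray is at (578,323). The brown cans on the bench at (549,243) and (489,409) are look-alikes and stay where they are.

```bash
cat >> h.py <<'E'
def blobs(m,amin=8):
    n,l,st,c=cv2.connectedComponentsWithStats(m.astype(np.uint8));return [(c[i],st[i,4]) for i in range(1,n) if st[i,4]>=amin]
E
python3 - <<'E'
from h import *
im=cv2.imread('pics/top0.png');H=cv2.cvtColor(im,cv2.COLOR_BGR2HSV).astype(int);h,s,v=H[...,0],H[...,1],H[...,2]
def rep(t,m,z,box,a=8):
    M=np.zeros(m.shape,bool);x0,y0,x1,y1=[int(k*.7) for k in box];M[y0:y1,x0:x1]=m[y0:y1,x0:x1]
    for c,n in blobs(M,a):print(t,np.round(c,1),n,np.round(ray('top',*c,z),4))
rep('green',(h>45)&(h<75)&(s>150),.012,(400,335,450,375))
rep('yellow',(h>22)&(h<35)&(s>150),.012,(365,160,400,195))
rep('redpeg',((h<6)|(h>174))&(s>150),.07,(450,190,485,235))
rep('capblack',(v<50),.099,(385,238,420,272))
rep('bluetop',(s<90)&(v>140),.05,(150,262,256,370))
rep('otop',(s<70)&(v>140),.078,(430,272,456,285))
rep('brown',(s<60)&(v>140),.05,(535,230,565,260)); rep('brown',(s<60)&(v>140),.05,(475,395,505,425))
m=((h<6)|(h>174))&(s>150); M=np.zeros(m.shape,np.uint8);M[185:265,360:450]=m[185:265,360:450]
r=cv2.minAreaRect(cv2.findNonZero(M));print('tray rim',r,[np.round(ray('top',*p,.03),3) for p in cv2.boxPoints(r)],np.round(ray('top',*r[0],.03),4))
cv2.imwrite('pics/crop1.png',cv2.resize(im[110:260,210:400],(760,600),interpolation=cv2.INTER_CUBIC))
E
```

```text
green [296.3 247.8] 79 [ 0.4182 -0.0571  0.012 ]
yellow [267.6 124.7] 74 [0.731  0.0163 0.012 ]
redpeg [325.2 149.3] 84 [ 0.6512 -0.1234  0.07  ]
bluetop [117.1 198.9] 99 [0.528  0.3737 0.05  ]
bluetop [154.  198.8] 99 [0.5293 0.286  0.05  ]
bluetop [122.  233.9] 100 [0.4442 0.3571 0.05  ]
bluetop [156.2 233.4] 100 [0.446  0.2769 0.05  ]
otop [310.2 193.7] 131 [ 0.5403 -0.0862  0.078 ]
brown [385.2 168.6] 103 [ 0.6102 -0.272   0.05  ]
brown [343.3 285.6] 113 [ 0.3273 -0.1655  0.05  ]
tray rim ((404.2689208984375, 225.45965576171875), (57.35831069946289, 60.32511901855469), 81.46923065185547) [array([ 0.532, -0.237,  0.03 ]), array([ 0.556, -0.386,  0.03 ]), array([ 0.416, -0.4  ,  0.03 ]), array([ 0.393, -0.255,  0.03 ])] [ 0.4734 -0.3193  0.03  ]
```

View pics/crop1.png

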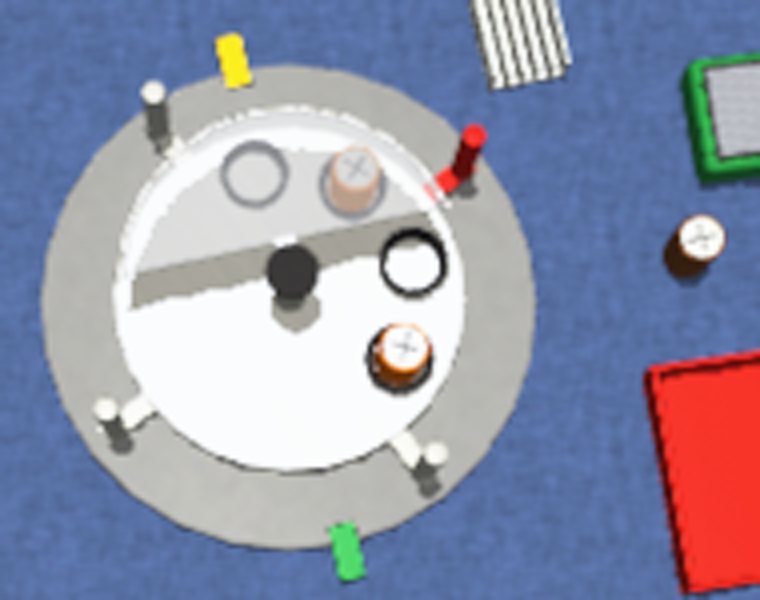

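The crop confirms two orange cans, both in cups, one of them under the cover. The other two cups are empty, and the can on the bench is dark brown.

```bash
cat >> h.py <<'E'
def yaw(s=None):
    s=s or observe();y=R.from_quat(s['tcp_rot']).as_matrix()[:,1];return np.degrees(np.arctan2(y[1],y[0]))
def goto(x,y,z,yw):
    "tool shift mm and turn deg (about tool z) to TCP xyz with tool y heading yw"
    t=(yaw()-yw+180)%360-180
    print('shift',np.round(tool([x,y,z]),0),'turn',round(t,1))
AX=np.array([.5746,-.0204])
E
python3 - <<'E'
from h import *
im=cv2.imread('pics/top0.png');H=cv2.cvtColor(im,cv2.COLOR_BGR2HSV).astype(int);h,s,v=H[...,0],H[...,1],H[...,2]
m=np.zeros(h.shape,bool);m[166:190,272:296]=(v[166:190,272:296]<75)&(s[166:190,272:296]<60)
for c,n in blobs(m,20):print('cap',c,n,ray('top',*c,.099))
# silver mark: base disc vs blue mat
m=np.zeros(h.shape,np.uint8);m[118:255,215:350]=(s[118:255,215:350]<60)
ct=max(cv2.findContours(m,cv2.RETR_EXTERNAL,cv2.CHAIN_APPROX_NONE)[0],key=cv2.contourArea)
P=np.array([ray('top',*p[0],.012)[:2] for p in ct]);
A=np.c_[2*P,np.ones(len(P))]
for _ in range(8):
    sol=np.linalg.lstsq(A,(P**2).sum(1),rcond=None)[0];r=np.sqrt(sol[2]+sol[:2]@sol[:2]);e=abs(np.hypot(*(P-sol[:2]).T)-r);k=e<max(.003,np.percentile(e,85));P,A=P[k],A[k]
print('base circle',sol[:2],r,len(P))
pt=ray('top',328.5,143.75,.1);print('peg top',pt)
for a in [sol[:2],AX]:
    d=pt[:2]-a;print(np.hypot(*d),np.degrees(np.arctan2(d[1],d[0])))
goto(pt[0],pt[1],.15,37)
E
```

```text
cap [282.5511811  177.86614173] 127 [ 0.57297273 -0.02024319  0.099     ]
base circle [ 0.574248   -0.02042351] 0.15318866552906032 321
peg top [ 0.65618176 -0.12786636  0.1       ]
0.13511886895474742 -52.671584346091606
0.1349244318642704 -52.7964991310406
shift [ 581. -319.   72.] turn -108.4
```

>>> move_arm(
  plan=[
    [45,150,-80,0,-15],
    [45,300,-160,0,-40],
    [45,450,-240,0,-60],
    [45,581,-319,0,-90],
    [45,581,-319,40,-108],
    [45,581,-319,72,-108],
    [45,581,-319,72,-108],
    [45,581,-319,72,-108],
    [45,581,-319,72,-108],
    [45,581,-319,72,-108],
    [45,581,-319,72,-108],
    [45,581,-319,72,-108],
    [45,581,-319,72,-108],
    [45,581,-319,72,-108],
    [45,581,-319,72,-108],
    [45,581,-319,72,-108],
    [45,581,-319,72,-108],
    [45,581,-319,72,-108],
    [45,581,-319,72,-108],
    [45,581,-319,72,-108],
  ],
  grip_force=5,
)

```text
t: 1.77
ee_pos: [0.6554, -0.1306, 0.1503]
tcp_rot: [0.45, 0.893, -0.001, -0.0]
force: [0.1, -0.7, 0.3]
gripper_width: 0.0392
grip_force: 0.0
```

```bash
cat >> h.py <<'E'
def wpix(X):
    "world point -> wrist pixel"
    c=camera_info('wrist');s=observe();T=np.linalg.inv(np.array(c['tool_from_camera']));p=R.from_quat(s['tcp_rot']).inv().apply(np.array(X)-s['ee_pos']);p=T[:3,:3]@p+T[:3,3]
    th=np.arctan2(np.hypot(*p[:2]),p[2]);ph=np.arctan2(p[1],p[0]);m=c['mtx'];return np.array([m[0,2]+m[0,0]*th*np.cos(ph),m[1,2]+m[1,1]*th*np.sin(ph)])
def wray(u,v,z,s):
    c=camera_info('wrist');m=c['mtx'];a,b=(u-m[0,2])/m[0,0],(v-m[1,2])/m[1,1];th=np.hypot(a,b);d=np.array([a/th*np.sin(th),b/th*np.sin(th),np.cos(th)])
    T=np.array(c['tool_from_camera']);r=R.from_quat(s['tcp_rot']);d=r.apply(T[:3,:3]@d);o=r.apply(T[:3,3])+s['ee_pos'];return o+d*(z-o[2])/d[2]
E
python3 - <<'E'
from h import *
s=observe();print(s['t'],s['ee_pos'],yaw(),s['q'])
im=capture('wrist');cv2.imwrite('pics/w1.png',im)
p=wpix([.6562,-.1279,.1]);print(p);
goto(.6562,-.1279,.075,37.3)
E
```

```text
1.7667 [ 0.65537601 -0.13062118  0.15030703] 36.45526406676759 [ 0.60862475  0.46836209 -0.61046461  1.47512703  0.27478763  1.28495497
  0.60724594]
[278.67906959 232.47330371]
shift [ 2.  2. 76.] turn -0.9
```

View pics/w1.png

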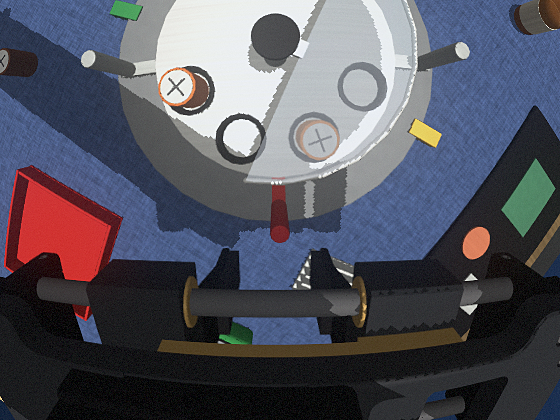

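The wrist view shows the red peg top at (279,232), as predicted. I'll straddle it and turn the table clockwise.

>>> move_arm(
  plan=[
    [45,2,2,30,-1],
    [45,2,2,60,-1],
    [45,2,2,76,-1],
    [25,2,2,76,-1],
    [25,2,2,76,-1],
    [25,2,2,76,-1],
    [25,2,0,76,0],
    [25,2,-4,76,1.5],
    [25,2.5,-10,76,4],
    [25,4,-21.4,76,9],
    [25,6.6,-33,76,14],
    [25,10,-44.2,76,19],
    [25,14.6,-55,76,24],
    [25,20,-65.5,76,29],
    [25,26.4,-75.4,76,34],
    [25,33.6,-84.8,76,39],
    [25,41.5,-93.5,76,44],
    [25,50,-101.4,76,49],
    [25,59.6,-108.6,76,54],
    [25,59.6,-108.6,76,54],
  ],
)

```text
t: 3.48
ee_pos: [0.5321, -0.1453, 0.0755]
tcp_rot: [0.807, 0.591, -0.0, 0.001]
force: [0.1, 0.8, -0.8]
gripper_width: 0.0217
grip_force: 0.0
```

Run:
```python
from h import *
s=observe();A=np.array([.5743,-.0204]);d=s['ee_pos'][:2]-A;a=np.degrees(np.arctan2(d[1],d[0]));print(s['ee_pos'],np.hypot(*d),a,yaw(),s['force'],s['q'])
im=capture('top');H=cv2.cvtColor(im,cv2.COLOR_BGR2HSV).astype(int)
th0=-166.8-a
for k in np.r_[np.arange(-5,-57,-5),th0]:
    w=np.radians(a+k);goto(A[0]+.135*np.cos(w),A[1]+.135*np.sin(w),.075,a+k+90)
```

```text
[ 0.53205719 -0.14529859  0.07553045] 0.13184882391449756 -108.68640240631731 -17.592962719703188 [ 0.12543669  0.77955075 -0.82799834] [ 0.6233725   0.26818946 -0.45937964  1.85365743  0.13738914  1.05037308
 -0.19738027]
shift [ -3. -13.   1.] turn 6.3
shift [ -1. -25.   1.] turn 11.3
shift [  2. -36.   1.] turn 16.3
shift [  6. -47.   1.] turn 21.3
shift [ 11. -58.   1.] turn 26.3
shift [ 16. -68.   1.] turn 31.3
shift [ 23. -78.   0.] turn 36.3
shift [ 30. -87.   0.] turn 41.3
shift [ 38. -96.   0.] turn 46.3
shift [  47. -104.    0.] turn 51.3
shift [  57. -111.    0.] turn 56.3
shift [  63. -114.    0.] turn 59.4
```

>>> move_arm(
  plan=[
    [25,-3,-10,0,5],
    [25,-1,-25,0,11],
    [25,2,-36,0,16],
    [25,6,-47,0,21],
    [25,11,-58,0,26],
    [25,16,-68,0,31],
    [25,23,-78,0,36],
    [25,30,-87,0,41],
    [25,38,-96,0,46],
    [25,47,-104,0,51],
    [25,55,-110,0,55],
    [25,60,-112.5,0,58],
    [25,63,-114,0,59],
    [25,63,-114,0,59],
    [25,63,-114,0,59],
    [10,63,-114,0,59],
    [10,63,-114,0,59],
    [10,63,-114,0,59],
    [10,63,-114,0,59],
    [10,63,-114,0,59],
  ],
  grip_force=4,
)

```text
t: 5.2
ee_pos: [0.4438, -0.0513, 0.0746]
tcp_rot: [0.993, 0.118, 0.0, 0.0]
force: [0.7, -0.6, 0.2]
gripper_width: 0.0138
grip_force: 4.0
```

Run:
```python
from h import *
s=observe();A=np.array([.5743,-.0204]);d=s['ee_pos'][:2]-A;a=np.degrees(np.arctan2(d[1],d[0]));print(s['ee_pos'],np.hypot(*d),a,yaw(),s['force'],s['gripper_width'],s['grip_force'],s['q'])
```

```text
[ 0.44377732 -0.05133901  0.07461809] 0.13413945274035413 -166.66477052167897 -76.40094684423397 [ 0.73585159 -0.64691666  0.18788724] 0.01377961201426311 3.9999395341146737 [ 0.50877561  0.04374138 -0.45839782  2.0934999   0.02307551  1.00854213
 -1.29498503]
```

>>> move_arm(
  plan=[
    [25,0,0,0,0],
    [45,0,0,0,0],
    [45,0,0,0,0],
    [45,0,0,-30,0],
    [45,0,0,-70,0],
    [50,0,0,-105,0],
    [55,0,0,-105,0],
  ],
)

```text
t: 5.78
ee_pos: [0.4479, -0.0513, 0.1864]
tcp_rot: [0.993, 0.119, 0.006, 0.002]
force: [1.7, -0.6, 1.0]
gripper_width: 0.0438
grip_force: 0.0
```

```bash
cat >> h.py <<'E'
AX=np.array([.574,-.0203])
def sock(i,peg=-166.7):
    w=np.radians(peg+{1:-69,2:-23,3:23,4:69}[i]);return AX+.078*np.array([np.cos(w),np.sin(w)])
E
python3 - <<'E'
from h import *
for i in (1,2,3,4): print(i,sock(i))
s=observe();im=capture('wrist');cv2.imwrite('pics/w2.png',im)
for i in (1,3):print(wpix([*sock(i),.078]))
print(s['ee_pos'],yaw());goto(*sock(3),.12,-53.7)
E
```

```text
1 [0.53004497 0.04413567]
2 [ 0.49711513 -0.00715783]
3 [ 0.51113759 -0.06647703]
4 [ 0.56354908 -0.09759669]
[185.54516897  91.96074676]
[310.48681362 143.1152882 ]
[ 0.44788772 -0.05127997  0.18642542] -76.39092879266937
shift [59. 30. 64.] turn -22.7
```

View pics/w2.png

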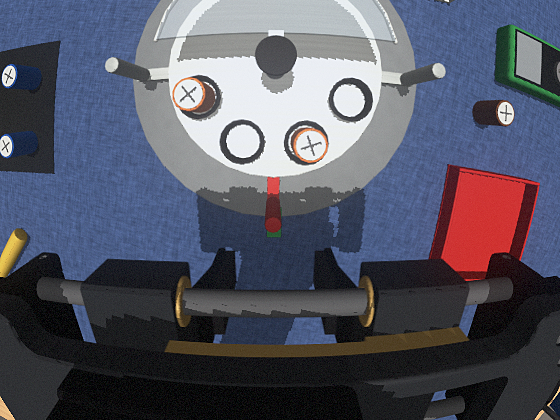

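Oranges in the cups are at (310,145) and (187,95), matching the predictions. Taking socket3's first.

>>> move_arm(
  plan=[
    [55,20,10,10,-7],
    [55,50,25,30,-14],
    [55,63,30,58,-22],
    [55,63,30,58,-22],
    [55,63,30,58,-22],
    [55,63,30,58,-22],
  ],
)

```text
t: 6.33
ee_pos: [0.5109, -0.065, 0.1213]
tcp_rot: [0.952, 0.305, -0.001, -0.0]
force: [-0.8, -0.2, 0.6]
gripper_width: 0.0476
grip_force: 0.0
```

Run:
```python
from h import *
s=observe();print(s['ee_pos'],yaw());goto(*sock(3),.048,-53.7)
```

```text
[ 0.51094144 -0.06496252  0.12125766] -54.48803127828193
shift [-1.  1. 73.] turn -0.8
```

>>> move_arm(
  plan=[
    [55,-1,1,25,0],
    [55,-1,1,50,0],
    [55,-1,1,70,0],
    [55,-1,1,73,0],
    [55,-1,1,73,0],
    [25,-1,1,73,0],
    [25,-1,1,73,0],
    [25,-1,1,73,0],
    [25,-1,1,73,0],
    [25,-1,1,73,0],
    [25,-1,1,60,0],
    [25,-1,1,40,0],
    [25,-1,1,5,0],
    [25,-1,1,-34,0],
    [25,-1,1,-34,0],
    [25,-1,1,-34,0],
  ],
  grip_force=15,
)

```text
t: 7.67
ee_pos: [0.5135, -0.067, 0.1582]
tcp_rot: [0.952, 0.306, 0.002, 0.002]
force: [-0.4, 0.7, -0.4]
gripper_width: 0.0292
grip_force: 15.0
```

```bash
cat >> h.py <<'E'
def tray(n=None):
    im=capture('top')
    if n: cv2.imwrite(n,im)
    H=cv2.cvtColor(im,cv2.COLOR_BGR2HSV).astype(int);m=((H[...,0]<6)|(H[...,0]>174))&(H[...,1]>150)
    M=np.zeros(m.shape,np.uint8);M[175:300,345:500]=m[175:300,345:500]
    k=cv2.connectedComponentsWithStats(M);i=1+np.argmax(k[2][1:,4]);P=cv2.findNonZero((k[1]==i).astype(np.uint8))
    r=cv2.minAreaRect(P);c=np.mean([ray('top',*p,.02)[:2] for p in cv2.boxPoints(r)],0)
    b=np.array([ray('top',*p,.02)[:2] for p in cv2.boxPoints(r)]);e=b[1]-b[0];print('tray',c,'edge dir',np.degrees(np.arctan2(e[1],e[0]))%90,k[2][i]);return c
E
python3 - <<'E'
from h import *
s=observe();print(s['ee_pos'],yaw(),s['gripper_width'],s['q']);c=tray('pics/t2.png')
goto(c[0],c[1],.12,-53.7)
E
```

```text
[ 0.51346449 -0.06698346  0.15817163] -54.39952627180494 0.029222510317183523 [ 0.51303571  0.10434273 -0.45937415  1.85152857  0.05104887  1.19149
 -0.91228023]
tray [ 0.47544816 -0.32216178] edge dir 9.195064767532287 [ 371  194   68   64 3342]
shift [-178.  186.   36.] turn -0.7
```

Run:
```python
from h import *
goto(.503,-.3175,.13,-80.8);goto(.503,-.3175,.07,-80.8)
```

```text
shift [-153.  199.   26.] turn 26.4
shift [-153.  198.   86.] turn 26.4
```

>>> move_arm(
  plan=[
    [25,-20,26,0,4],
    [25,-48,62,0,10],
    [25,-76,98,0,16],
    [25,-104,134,0,21],
    [25,-130,168,10,26],
    [25,-148,192,30,26],
    [25,-153,198,60,26],
    [25,-153,198,84,26],
    [25,-153,198,86,26],
    [25,-153,198,86,26],
    [25,-153,198,86,26],
    [25,-153,198,86,26],
  ],
)

```text
t: 8.72
ee_pos: [0.504, -0.3162, 0.0712]
tcp_rot: [0.996, 0.085, 0.001, 0.001]
force: [-0.5, 0.1, -0.5]
gripper_width: 0.0293
grip_force: 15.0
```

Run:
```python
from h import *
s=observe();print(s['ee_pos'],yaw(),s['gripper_width']);goto(.503,-.3175,.026,-80.8);im=capture('wrist');cv2.imwrite('pics/w3.png',im)
```

```text
[ 0.50398211 -0.31624864  0.07121209] -80.28417581436055 0.02928724989131084
shift [-1.  1. 45.] turn 0.5
```

View pics/w3.png

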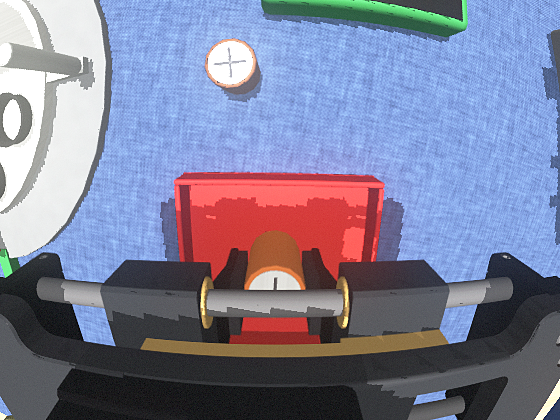

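The orange can is held over the middle of the tray, with the far wall at row 180. Lowering it and letting go.

>>> move_arm(
  plan=[
    [25,-1,1,20,0],
    [25,-1,1,38,0],
    [25,-1,1,45,0],
    [25,-1,1,46,0],
    [25,-1,1,46,0],
    [40,-1,1,46,0],
    [55,-1,1,46,0],
    [55,-1,1,46,0],
    [55,-1,1,46,0],
    [55,-1,1,35,0],
    [55,-1,1,5,0],
    [55,-1,1,-35,0],
    [55,-1,1,-75,0],
    [55,-1,1,-85,0],
    [55,-1,1,-85,0],
    [55,-1,1,-85,0],
  ],
)

```text
t: 10.1
ee_pos: [0.5021, -0.3183, 0.156]
tcp_rot: [0.996, 0.084, 0.001, 0.001]
force: [-1.0, 1.4, -0.1]
gripper_width: 0.0478
grip_force: 0.0
```

Run:
```python
from h import *
s=observe();print(s['ee_pos'],yaw(),s['q'])
goto(*sock(1),.155,-60)
```

```text
[ 0.50213345 -0.31828965  0.15599428] -80.39280284180576 [ 0.73068154  0.25404364 -0.24598681  1.67688547  0.06577785  1.21628131
 -0.933542  ]
shift [  88. -353.    0.] turn -20.4
```

>>> move_arm(
  plan=[
    [55,8,-30,0,-2],
    [55,18,-70,0,-5],
    [55,28,-110,0,-8],
    [55,38,-150,0,-11],
    [55,48,-190,0,-14],
    [55,58,-230,0,-17],
    [55,68,-270,0,-20],
    [55,78,-310,0,-20],
    [55,85,-340,10,-20],
    [55,88,-353,25,-20],
    [55,88,-353,38,-20],
    [55,88,-353,38,-20],
    [55,88,-353,38,-20],
    [55,88,-353,38,-20],
  ],
)

```text
t: 11.27
ee_pos: [0.5293, 0.0438, 0.1163]
tcp_rot: [0.967, 0.255, -0.001, -0.0]
force: [0.1, 1.0, 0.0]
gripper_width: 0.0478
grip_force: 0.0
```

Run:
```python
from h import *
s=observe();print(s['ee_pos'],yaw());goto(*sock(1),.048,-60)
im=capture('wrist');print(wpix([*sock(1),.078]));cv2.imwrite('pics/w4.png',im)
H=cv2.cvtColor(im,cv2.COLOR_BGR2HSV).astype(int);m=(H[...,0]>4)&(H[...,0]<20)&(H[...,1]>120)&(H[...,2]>90);m[290:]=0
for c,n in blobs(m,60):print(c,n)
```

```text
[0.52929912 0.04381548 0.11625565] -60.47038282231075
shift [ 1.  0. 68.] turn -0.5
[274.52001936 239.55591487]
[275.44412607 233.70773639] 349
```

>>> move_arm(
  plan=[
    [55,1,0,25,0],
    [55,1,0,50,0],
    [55,1,0,66,0],
    [55,1,0,68,0],
    [55,1,0,68,0],
    [25,1,0,68,0],
    [25,1,0,68,0],
    [25,1,0,68,0],
    [25,1,0,68,0],
    [25,1,0,68,0],
    [25,1,0,55,0],
    [25,1,0,35,0],
    [25,1,0,0,0],
    [25,1,0,-39,0],
    [25,1,0,-39,0],
    [25,1,0,-39,0],
  ],
)

```text
t: 12.65
ee_pos: [0.5322, 0.0457, 0.1589]
tcp_rot: [0.967, 0.256, 0.003, 0.001]
force: [-0.5, -0.3, -1.0]
gripper_width: 0.0294
grip_force: 15.0
```

Run:
```python
from h import *
s=observe();print(s['ee_pos'],yaw(),s['gripper_width']);c=tray('pics/t3.png')
u=np.array([np.cos(np.radians(9.2)),np.sin(np.radians(9.2))]);p=c-.028*u;print(p)
goto(*p,.075,-80.8)
```

```text
[0.53220234 0.04572323 0.15890192] -60.37919304106348 0.029368743526852176
tray [ 0.47539955 -0.32185678] edge dir 9.195059026919225 [ 371  194   67   64 3149]
[ 0.44775973 -0.32633346]
shift [-256.  282.   82.] turn 20.4
```

>>> move_arm(
  plan=[
    [25,-22,24,0,2],
    [25,-48,53,0,5],
    [25,-74,82,0,8],
    [25,-100,111,0,11],
    [25,-126,140,0,14],
    [25,-152,169,0,17],
    [25,-178,198,0,20],
    [25,-204,227,0,20],
    [25,-230,255,10,20],
    [25,-250,276,40,20],
    [25,-256,282,70,20],
    [25,-256,282,82,20],
    [25,-256,282,82,20],
    [25,-256,282,82,20],
    [25,-256,282,82,20],
  ],
)

```text
t: 13.95
ee_pos: [0.4489, -0.3249, 0.0748]
tcp_rot: [0.996, 0.085, 0.001, 0.0]
force: [0.5, -0.3, -0.4]
gripper_width: 0.0296
grip_force: 15.0
```

Run:
```python
from h import *
s=observe();print(s['ee_pos'],yaw(),s['gripper_width']);goto(.448,-.3263,.026,-80.8)
```

```text
[ 0.44885677 -0.32492924  0.07477454] -80.21913912189419 0.029561260720184987
shift [-1.  1. 49.] turn 0.6
```

>>> move_arm(
  plan=[
    [25,-1,1,20,0],
    [25,-1,1,40,0],
    [25,-1,1,49,0],
    [25,-1,1,50,0],
    [25,-1,1,50,0],
    [40,-1,1,50,0],
    [55,-1,1,50,0],
    [55,-1,1,50,0],
    [55,-1,1,50,0],
    [55,-1,1,40,0],
    [55,-1,1,10,0],
    [55,-1,1,-30,0],
    [55,-1,1,-70,0],
    [55,-1,1,-110,0],
    [55,-1,1,-110,0],
    [55,-1,1,-110,0],
  ],
)

```text
t: 15.28
ee_pos: [0.4481, -0.3287, 0.1877]
tcp_rot: [0.996, 0.084, 0.003, 0.002]
force: [-0.5, 0.4, -0.2]
gripper_width: 0.048
grip_force: 0.0
```

Run:
```python
from h import *
s=observe();print(s['ee_pos'],yaw(),s['q'])
im=capture('top');cv2.imwrite('pics/t4.png',cv2.resize(im[80:320,80:460],(760,480)))
H=cv2.cvtColor(im,cv2.COLOR_BGR2HSV).astype(int)
M=np.zeros(im.shape[:2],bool);sl=np.s_[183:260,105:179];M[sl]=((H[...,1]<90)&(H[...,2]>140))[sl]
for c,n in blobs(M,30):print(c,n,np.round(ray('top',*c,.05),4))
goto(.5293,.286,.12,-60)
```

```text
[ 0.44808825 -0.32874601  0.18766705] -80.39476208128417 [ 0.78123518  0.14556226 -0.21527522  1.73696789  0.0333734   1.25527345
 -0.8451039 ]
[117.09090909 198.92929293] 99 [0.528  0.3737 0.05  ]
[154.01010101 198.81818182] 99 [0.5293 0.286  0.05  ]
[122.05 233.89] 100 [0.4442 0.3571 0.05  ]
[156.17821782 233.4950495 ] 101 [0.4459 0.2769 0.05  ]
shift [ 184. -592.   64.] turn -20.4
```

View pics/t4.png

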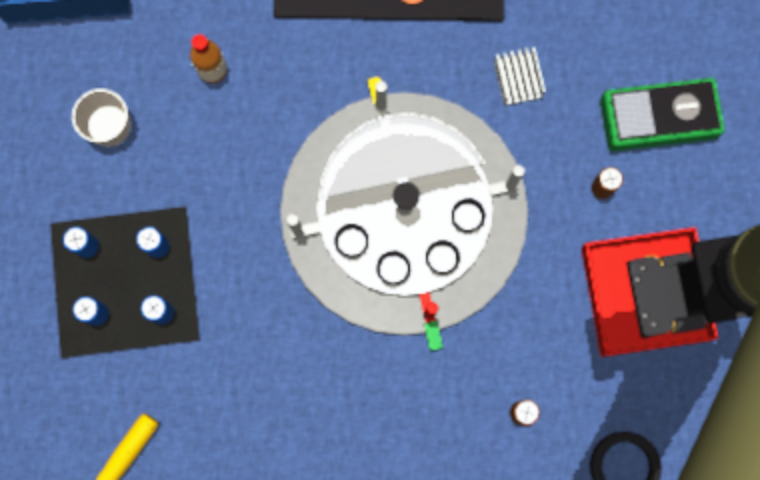

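All four cups are empty, the red peg stands at the green tab, and the blues haven't moved. Next, the blues.

>>> move_arm(
  plan=[
    [55,10,-32,0,0],
    [55,22,-70,0,1],
    [55,34,-110,0,2],
    [55,46,-150,0,3],
    [55,58,-190,0,4],
    [55,71,-230,0,4],
    [55,83,-270,0,5],
    [55,96,-310,0,5],
    [55,108,-350,0,5],
    [55,121,-390,0,5],
    [55,133,-430,0,5],
    [55,146,-470,0,5],
    [55,158,-510,20,5],
    [55,170,-550,40,5],
    [55,180,-580,55,5],
    [55,184,-592,64,5],
    [55,184,-592,64,5],
    [55,184,-592,64,5],
    [55,184,-592,64,5],
  ],
)

```text
t: 16.92
ee_pos: [0.5286, 0.2853, 0.1186]
tcp_rot: [0.999, 0.04, -0.001, 0.001]
force: [0.3, -0.5, -0.6]
gripper_width: 0.0477
grip_force: 0.0
```

Run:
```python
from h import *
s=observe();print(s['ee_pos'],yaw());im=capture('wrist')
H=cv2.cvtColor(im,cv2.COLOR_BGR2HSV).astype(int);m=(H[...,1]<70)&(H[...,2]>150);m[290:]=0
for c,n in blobs(m,150):print(c,n,wray(*c,.05,s))
goto(.5293,.286,.020,-85)
```

```text
[0.52863002 0.28533388 0.1186123 ] -85.43673374025047
[202.52352049  29.77996965] 5272 [0.66920344 0.34743762 0.05      ]
[504.74377464 166.45056028] 19276 [0.59565223 0.0922172  0.05      ]
[ 21.24864865 200.09189189] 185 [0.53237641 0.51917249 0.05      ]
[161.54042553 217.4751773 ] 705 [0.5278472  0.37257409 0.05      ]
[274.2705249  225.00403769] 743 [0.52898351 0.28529273 0.05      ]
[537.60736196 262.20858896] 163 [0.50715646 0.01091842 0.05      ]
shift [ 0. -1. 99.] turn -0.5
```

>>> move_arm(
  plan=[
    [55,0,0,35,0],
    [55,0,0,70,0],
    [55,0,0,92,0],
    [55,0,0,98,0],
    [55,0,0,98,0],
    [25,0,0,98,0],
    [25,0,0,98,0],
    [25,0,0,98,0],
    [25,0,0,98,0],
    [25,0,0,98,0],
    [25,0,0,85,0],
    [25,0,0,50,0],
    [25,0,0,10,0],
    [25,0,0,-30,0],
    [25,0,0,-36,0],
    [25,0,0,-36,0],
  ],
)

```text
t: 18.3
ee_pos: [0.5308, 0.2885, 0.1601]
tcp_rot: [0.999, 0.04, 0.004, -0.001]
force: [-0.5, -0.3, -0.5]
gripper_width: 0.0295
grip_force: 15.0
```

Run:
```python
from h import *
s=observe();print(s['ee_pos'],yaw(),s['gripper_width']);goto(*sock(4),.085,-90)
```

```text
[0.53075989 0.28853836 0.16009498] -85.36811402576903 0.0295159834530226
shift [  1. 388.  74.] turn 4.6
```

>>> move_arm(
  plan=[
    [25,0,30,0,1],
    [25,0,68,0,2],
    [25,0,106,0,3],
    [25,0,144,0,4],
    [25,0,182,0,4],
    [25,0,220,0,4],
    [25,0,258,0,4],
    [25,0,296,0,4],
    [25,0,334,0,4],
    [25,0,366,0,4],
    [25,2,382,10,4],
    [25,3,385,40,4],
    [25,3,385,66,4],
    [25,3,385,68,4],
    [25,3,385,68,4],
    [25,3,385,68,4],
    [25,3,385,68,4],
  ],
)

```text
t: 19.72
ee_pos: [0.5641, -0.0959, 0.089]
tcp_rot: [1.0, 0.006, 0.001, 0.0]
force: [0.6, -0.4, 0.4]
gripper_width: 0.0296
grip_force: 15.0
```

Run:
```python
from h import *
s=observe();print(s['ee_pos'],yaw(),s['gripper_width']);goto(*sock(4),.05,-90)
im=capture('wrist');cv2.imwrite('pics/w5.png',im[60:320,100:450])
```

```text
[ 0.56405416 -0.09585041  0.08901606] -89.30989681979058 0.02961769640595894
shift [-1.  2. 39.] turn 0.7
```

View pics/w5.png

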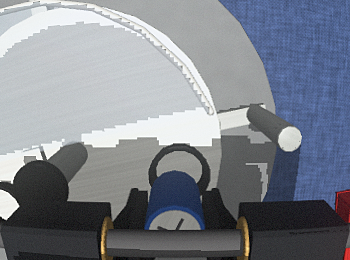

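The can is centred over socket4's cup (crop (179,172)). Lowering.

>>> move_arm(
  plan=[
    [25,-1,2,8,0],
    [25,-1,2,20,0],
    [25,-1,2,30,0],
    [25,-1,2,37,0],
    [25,-1,2,40,0],
    [25,-1,2,40,0],
    [25,-1,2,40,0],
  ],
)

```text
t: 20.35
ee_pos: [0.5636, -0.099, 0.0488]
tcp_rot: [1.0, 0.005, 0.002, 0.001]
force: [0.5, 0.4, 7.7]
gripper_width: 0.0297
grip_force: 15.0
```

>>> move_arm(
  plan=[
    [40,0,0,0,0],
    [55,0,0,0,0],
    [55,0,0,0,0],
    [55,0,0,0,0],
    [55,0,0,-15,0],
    [55,0,0,-45,0],
    [55,0,0,-80,0],
    [55,0,0,-95,0],
    [55,0,0,-95,0],
    [55,0,0,-95,0],
  ],
)

```text
t: 21.18
ee_pos: [0.5622, -0.0988, 0.1431]
tcp_rot: [1.0, 0.005, 0.001, 0.0]
force: [-0.1, -0.7, -0.7]
gripper_width: 0.0478
grip_force: 0.0
```

Run:
```python
from h import *
s=observe();print(s['ee_pos'],yaw());goto(.446,.277,.12,-80)
im=capture('wrist');cv2.imwrite('pics/w6.png',im[60:320,100:450])
m=np.zeros(im.shape[:2],bool);H=cv2.cvtColor(im,cv2.COLOR_BGR2HSV).astype(int);print(wpix([*sock(4),.078]))
```

```text
[ 0.56221925 -0.09882222  0.14305654] -89.39537584992792
shift [-112. -377.   23.] turn -9.4
[272.76720934 224.74068076]
```

View pics/w6.png

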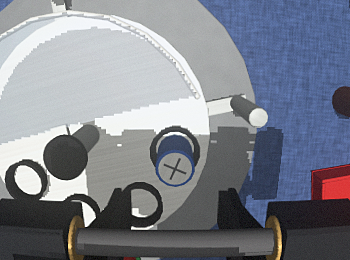

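>>> move_arm(
  plan=[
    [55,-9,-30,0,0],
    [55,-20,-68,0,-2],
    [55,-31,-106,0,-4],
    [55,-43,-144,0,-6],
    [55,-54,-182,0,-9],
    [55,-65,-220,0,-9],
    [55,-77,-258,0,-9],
    [55,-88,-296,0,-9],
    [55,-99,-334,0,-9],
    [55,-108,-364,10,-9],
    [55,-112,-377,30,-9],
    [55,-112,-377,50,-9],
    [55,-112,-377,50,-9],
    [55,-112,-377,50,-9],
    [55,-112,-377,50,-9],
  ],
)

```text
t: 22.48
ee_pos: [0.446, 0.2764, 0.0924]
tcp_rot: [0.997, 0.083, -0.0, 0.0]
force: [0.2, 0.8, -0.2]
gripper_width: 0.0478
grip_force: 0.0
```

Run:
```python
from h import *
s=observe();print(s['ee_pos'],yaw());goto(.446,.277,.020,-80)
```

```text
[0.44604708 0.27635266 0.09236518] -80.45807578461145
shift [ 0. -1. 72.] turn -0.5
```

>>> move_arm(
  plan=[
    [55,0,-1,30,0],
    [55,0,-1,58,0],
    [55,0,-1,70,0],
    [55,0,-1,72,0],
    [55,0,-1,72,0],
    [25,0,-1,72,0],
    [25,0,-1,72,0],
    [25,0,-1,72,0],
    [25,0,-1,72,0],
    [25,0,-1,72,0],
    [25,0,-1,60,0],
    [25,0,-1,30,0],
    [25,0,-1,-10,0],
    [25,0,-1,-50,0],
    [25,0,-1,-62,0],
    [25,0,-1,-62,0],
    [25,0,-1,-62,0],
  ],
)

```text
t: 23.9
ee_pos: [0.4459, 0.2781, 0.1552]
tcp_rot: [0.996, 0.084, 0.001, 0.0]
force: [0.3, -0.1, -1.9]
gripper_width: 0.0298
grip_force: 15.0
```

Run:
```python
from h import *
s=observe();print(s['ee_pos'],yaw(),s['gripper_width']);goto(*sock(3),.09,-80)
```

```text
[0.4459384  0.27813637 0.15524484] -80.39851665133037 0.02979300520054828
shift [  7. 351.  65.] turn -0.4
```

>>> move_arm(
  plan=[
    [25,1,30,0,0],
    [25,2,68,0,0],
    [25,3,106,0,0],
    [25,4,144,0,0],
    [25,4,182,0,0],
    [25,5,220,0,0],
    [25,6,258,0,0],
    [25,6,296,0,0],
    [25,7,332,0,0],
    [25,7,349,10,0],
    [25,7,351,40,0],
    [25,7,351,64,0],
    [25,7,351,64,0],
    [25,7,351,64,0],
    [25,7,351,64,0],
  ],
)

```text
t: 25.15
ee_pos: [0.5113, -0.0659, 0.0907]
tcp_rot: [0.996, 0.084, -0.0, -0.0]
force: [0.2, -0.1, -0.9]
gripper_width: 0.0293
grip_force: 15.0
```

Run:
```python
from h import *
s=observe();print(s['ee_pos'],yaw(),s['gripper_width']);goto(*sock(3),.049,-80)
```

```text
[ 0.51127491 -0.06590851  0.09068211] -80.31184438075982 0.02930062466409314
shift [-0.  1. 42.] turn -0.3
```

>>> move_arm(
  plan=[
    [25,0,0,8,0],
    [25,0,0,20,0],
    [25,0,0,31,0],
    [25,0,0,39,0],
    [25,0,0,42,0],
    [25,0,0,42,0],
    [25,0,0,42,0],
  ],
)

```text
t: 25.73
ee_pos: [0.5114, -0.0673, 0.0487]
tcp_rot: [0.996, 0.084, -0.0, 0.0]
force: [-1.6, -0.3, 3.9]
gripper_width: 0.0297
grip_force: 15.0
```

>>> move_arm(
  plan=[
    [40,0,0,0,0],
    [55,0,0,0,0],
    [55,0,0,0,0],
    [55,0,0,0,0],
    [55,0,0,-15,0],
    [55,0,0,-45,0],
    [55,0,0,-80,0],
    [55,0,0,-95,0],
    [55,0,0,-95,0],
    [55,0,0,-95,0],
  ],
)

```text
t: 26.57
ee_pos: [0.5118, -0.0669, 0.1442]
tcp_rot: [0.996, 0.084, 0.001, 0.0]
force: [-0.0, -1.4, -0.4]
gripper_width: 0.0476
grip_force: 0.0
```

Run:
```python
from h import *
s=observe();print(s['ee_pos'],yaw());goto(.528,.373,.09,-40)
```

```text
[ 0.51177396 -0.0668928   0.14423107] -80.38980139770642
shift [  89. -431.   54.] turn -40.4
```

>>> move_arm(
  plan=[
    [55,6,-30,0,-3],
    [55,14,-68,0,-7],
    [55,22,-106,0,-11],
    [55,30,-146,0,-15],
    [55,38,-186,0,-19],
    [55,46,-226,0,-24],
    [55,55,-266,0,-29],
    [55,63,-306,0,-34],
    [55,71,-346,0,-40],
    [55,80,-386,0,-40],
    [55,87,-420,10,-40],
    [55,89,-431,35,-40],
    [55,89,-431,53,-40],
    [55,89,-431,53,-40],
    [55,89,-431,53,-40],
    [55,89,-431,53,-40],
  ],
)

```text
t: 27.9
ee_pos: [0.5273, 0.3723, 0.0904]
tcp_rot: [0.908, 0.419, -0.0, 0.0]
force: [-0.2, -0.4, 1.1]
gripper_width: 0.0477
grip_force: 0.0
```

Run:
```python
from h import *
s=observe();print(s['ee_pos'],yaw());goto(.528,.373,.020,-40)
```

```text
[0.5272845  0.37230129 0.09042561] -40.443865509626875
shift [ 1.  0. 70.] turn -0.4
```

>>> move_arm(
  plan=[
    [55,1,0,30,0],
    [55,1,0,56,0],
    [55,1,0,68,0],
    [55,1,0,70,0],
    [55,1,0,70,0],
    [25,1,0,70,0],
    [25,1,0,70,0],
    [25,1,0,70,0],
    [25,1,0,70,0],
    [25,1,0,70,0],
    [25,1,0,58,0],
    [25,1,0,30,0],
    [25,1,0,-10,0],
    [25,1,0,-50,0],
    [25,1,0,-64,0],
    [25,1,0,-64,0],
    [25,1,0,-64,0],
  ],
)

```text
t: 29.32
ee_pos: [0.5279, 0.3741, 0.1557]
tcp_rot: [0.908, 0.42, 0.001, 0.0]
force: [0.4, -0.4, -1.5]
gripper_width: 0.0297
grip_force: 15.0
```

Run:
```python
from h import *
s=observe();print(s['ee_pos'],yaw(),s['gripper_width']);goto(*sock(2),.09,-20)
```

```text
[0.52791631 0.37405654 0.1557453 ] -40.386200882399244 0.02966295877239776
shift [-310.  223.   65.] turn -20.4
```

>>> move_arm(
  plan=[
    [25,-25,18,0,-2],
    [25,-55,40,0,-5],
    [25,-86,62,0,-8],
    [25,-117,84,0,-11],
    [25,-148,106,0,-14],
    [25,-179,128,0,-17],
    [25,-210,150,0,-20],
    [25,-241,173,0,-20],
    [25,-272,196,0,-20],
    [25,-300,216,0,-20],
    [25,-310,223,20,-20],
    [25,-310,223,50,-20],
    [25,-310,223,64,-20],
    [25,-310,223,64,-20],
    [25,-310,223,64,-20],
    [25,-310,223,64,-20],
  ],
)

```text
t: 30.65
ee_pos: [0.4967, -0.0065, 0.0907]
tcp_rot: [0.821, 0.571, 0.0, -0.0]
force: [-0.2, 0.0, -1.0]
gripper_width: 0.0295
grip_force: 15.0
```

Run:
```python
from h import *
s=observe();print(s['ee_pos'],yaw(),s['gripper_width']);goto(*sock(2),.049,-20)
```

```text
[ 0.49670669 -0.00646591  0.09072069] -20.354924423697547 0.029511378334323598
shift [-1.  1. 42.] turn -0.4
```

>>> move_arm(
  plan=[
    [25,0,0,8,0],
    [25,0,0,20,0],
    [25,0,0,31,0],
    [25,0,0,39,0],
    [25,0,0,42,0],
    [25,0,0,42,0],
    [25,0,0,42,0],
  ],
)

```text
t: 31.23
ee_pos: [0.4968, -0.0066, 0.0487]
tcp_rot: [0.821, 0.571, -0.0, -0.0]
force: [-1.8, 0.6, 5.7]
gripper_width: 0.0295
grip_force: 15.0
```

>>> move_arm(
  plan=[
    [40,0,0,0,0],
    [55,0,0,0,0],
    [55,0,0,0,0],
    [55,0,0,0,0],
    [55,0,0,-15,0],
    [55,0,0,-45,0],
    [55,0,0,-80,0],
    [55,0,0,-95,0],
    [55,0,0,-95,0],
    [55,0,0,-95,0],
  ],
)

```text
t: 32.07
ee_pos: [0.4971, -0.0071, 0.144]
tcp_rot: [0.821, 0.571, 0.0, 0.001]
force: [-0.8, 0.4, -0.1]
gripper_width: 0.0477
grip_force: 0.0
```

Run:
```python
from h import *
s=observe();print(s['ee_pos'],yaw());goto(.4442,.3571,.09,-40)
```

```text
[ 0.49706603 -0.0070696   0.14400128] -20.40563746389646
shift [ 323. -177.   54.] turn 19.6
```

>>> move_arm(
  plan=[
    [55,25,-14,0,2],
    [55,57,-31,0,5],
    [55,90,-49,0,8],
    [55,123,-67,0,11],
    [55,156,-85,0,14],
    [55,189,-103,0,17],
    [55,222,-121,0,20],
    [55,255,-140,0,20],
    [55,288,-158,0,20],
    [55,314,-172,5,20],
    [55,323,-177,30,20],
    [55,323,-177,53,20],
    [55,323,-177,53,20],
    [55,323,-177,53,20],
    [55,323,-177,53,20],
  ],
)

```text
t: 33.32
ee_pos: [0.4434, 0.3571, 0.0905]
tcp_rot: [0.908, 0.419, -0.0, 0.0]
force: [0.2, 0.7, 0.1]
gripper_width: 0.0474
grip_force: 0.0
```

Run:
```python
from h import *
s=observe();print(s['ee_pos'],yaw());goto(.4442,.3571,.020,-40)
```

```text
[0.44336823 0.35709468 0.09045735] -40.42760272408295
shift [ 1.  1. 70.] turn -0.4
```

>>> move_arm(
  plan=[
    [55,1,0,30,0],
    [55,1,0,56,0],
    [55,1,0,68,0],
    [55,1,0,70,0],
    [55,1,0,70,0],
    [25,1,0,70,0],
    [25,1,0,70,0],
    [25,1,0,70,0],
    [25,1,0,70,0],
    [25,1,0,70,0],
    [25,1,0,58,0],
    [25,1,0,30,0],
    [25,1,0,-10,0],
    [25,1,0,-50,0],
    [25,1,0,-64,0],
    [25,1,0,-64,0],
    [25,1,0,-64,0],
  ],
)

```text
t: 34.73
ee_pos: [0.4442, 0.3585, 0.1554]
tcp_rot: [0.908, 0.419, 0.001, 0.0]
force: [0.5, -0.1, -1.3]
gripper_width: 0.0296
grip_force: 15.0
```

Run:
```python
from h import *
s=observe();print(s['ee_pos'],yaw(),s['gripper_width']);goto(*sock(1),.09,-45)
```

```text
[0.44416767 0.35845728 0.1554093 ] -40.39580264583325 0.02958485209885591
shift [-184.  269.   65.] turn 4.6
```

>>> move_arm(
  plan=[
    [25,-17,25,0,1],
    [25,-38,56,0,2],
    [25,-59,87,0,3],
    [25,-80,118,0,4],
    [25,-101,149,0,5],
    [25,-122,180,0,5],
    [25,-143,211,0,5],
    [25,-164,240,0,5],
    [25,-180,263,0,5],
    [25,-184,269,10,5],
    [25,-184,269,40,5],
    [25,-184,269,64,5],
    [25,-184,269,64,5],
    [25,-184,269,64,5],
    [25,-184,269,64,5],
  ],
)

```text
t: 35.98
ee_pos: [0.5295, 0.0447, 0.0907]
tcp_rot: [0.925, 0.38, -0.0, -0.0]
force: [0.1, -0.6, 0.2]
gripper_width: 0.0297
grip_force: 15.0
```

Run:
```python
from h import *
s=observe();print(s['ee_pos'],yaw(),s['gripper_width']);goto(*sock(1),.049,-45)
```

```text
[0.52948635 0.0446851  0.09074994] -45.3257070465541 0.02968596548603397
shift [ 0.  1. 42.] turn -0.3
```

>>> move_arm(
  plan=[
    [25,0,0,8,0],
    [25,0,0,20,0],
    [25,0,0,31,0],
    [25,0,0,39,0],
    [25,0,0,42,0],
    [25,0,0,42,0],
    [25,0,0,42,0],
  ],
)

```text
t: 36.57
ee_pos: [0.5304, 0.0444, 0.0488]
tcp_rot: [0.925, 0.38, 0.001, 0.0]
force: [0.1, 0.5, 4.2]
gripper_width: 0.0294
grip_force: 15.0
```

>>> move_arm(
  plan=[
    [40,0,0,0,0],
    [55,0,0,0,0],
    [55,0,0,0,0],
    [55,0,0,0,0],
    [55,0,0,-15,0],
    [55,0,0,-45,0],
    [55,0,0,-80,0],
    [55,0,0,-100,0],
    [55,0,0,-100,0],
    [55,0,0,-100,0],
  ],
)

```text
t: 37.4
ee_pos: [0.5302, 0.0437, 0.1494]
tcp_rot: [0.925, 0.379, 0.001, 0.001]
force: [-0.9, -0.2, 0.2]
gripper_width: 0.0482
grip_force: 0.0
```

Run:
```python
from h import *
s=observe();print(s['ee_pos'],yaw());goto(.4438,-.0513,.145,-76.7)
im=capture('side');cv2.imwrite('pics/s2.png',cv2.resize(im[150:300,170:340],(680,600),interpolation=cv2.INTER_CUBIC))
```

```text
[0.53020906 0.04368006 0.14943079] -45.41174942251407
shift [-128.    7.    4.] turn 31.3
```

View pics/s2.png

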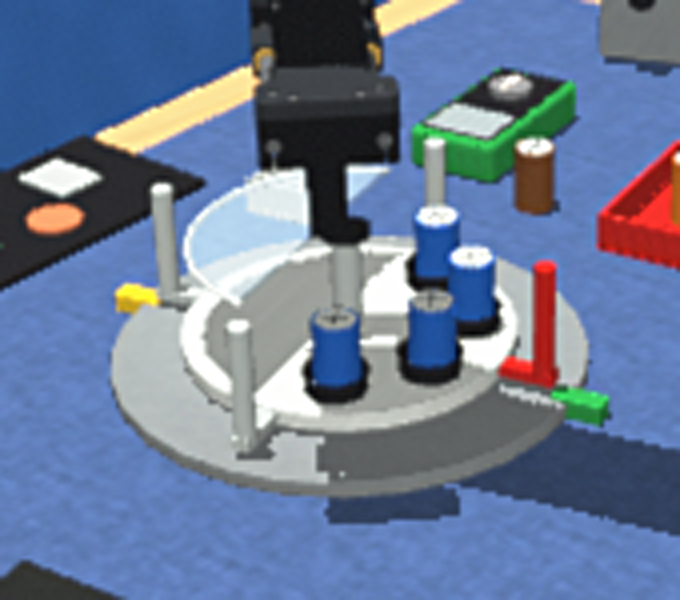

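All four blues stand upright and seated in the cups (crop (335,350), (432,335), (472,290) and (437,243)), and the red peg is still at the green tab. Moving back to the peg.

>>> move_arm(
  plan=[
    [45,-20,1,0,5],
    [45,-50,3,0,12],
    [45,-80,5,0,19],
    [45,-108,6,0,25],
    [45,-126,7,0,31],
    [45,-128,7,4,31],
    [45,-128,7,4,31],
    [45,-128,7,4,31],
    [45,-128,7,4,31],
    [45,-128,7,4,31],
  ],
)

```text
t: 38.28
ee_pos: [0.4439, -0.0498, 0.1443]
tcp_rot: [0.993, 0.12, -0.0, -0.0]
force: [-0.6, -0.0, -0.4]
gripper_width: 0.0393
grip_force: 0.0
```

Run:
```python
from h import *
s=observe();print(s['ee_pos'],yaw());goto(.4438,-.0513,.075,-76.7)
im=capture('wrist');p=wpix([.4438,-.0513,.1]);H=cv2.cvtColor(im,cv2.COLOR_BGR2HSV).astype(int);m=((H[...,0]<6)|(H[...,0]>174))&(H[...,1]>150);m[:,:240]=0;m[:,310:]=0
for c,n in blobs(m,60):print(c,n)
print(p)
```

```text
[ 0.44387157 -0.04980896  0.14428253] -76.22170800193844
shift [-0.  1. 69.] turn 0.5
[279.66086957 187.93913043] 230
[280.72507553 235.73716012] 331
[276.47354981 237.6386005 ]
```

>>> move_arm(
  plan=[
    [45,0,1,30,0],
    [45,0,1,60,0],
    [45,0,1,69,0],
    [25,0,1,69,0],
    [25,0,1,69,0],
    [25,0,1,69,0],
    [25,0,4,69,-1],
    [25,0,8,69,-3],
    [25,1,15,69,-6],
    [25,2.5,25,69,-10.5],
    [25,5,36,69,-15],
    [25,8,47,69,-20],
    [25,12.5,58,69,-25],
    [25,18,68.5,69,-30],
    [25,24,78.5,69,-35],
    [25,31.5,88,69,-40],
    [25,39.5,96.5,69,-45],
    [25,46.5,103,69,-49],
    [25,50,106,69,-51],
    [25,50,106,69,-51],
  ],
)

```text
t: 40.0
ee_pos: [0.5185, -0.1436, 0.0767]
tcp_rot: [0.845, 0.535, 0.001, 0.001]
force: [-0.4, 0.5, 0.9]
gripper_width: 0.0219
grip_force: 0.0
```

```bash
cat > arc.py <<'E'
from h import *
import sys
s=observe();d=s['ee_pos'][:2]-AX;a=np.degrees(np.arctan2(d[1],d[0]));print(s['ee_pos'],np.hypot(*d),a,yaw(),s['force'],s['q'])
for k in eval(sys.argv[1]):
    w=np.radians(a+k);print(k,end=' ');goto(AX[0]+.135*np.cos(w),AX[1]+.135*np.sin(w),.075,a+k+90)
print(13.25-a)
E
python3 arc.py "np.arange(5,66,5)"
```

```text
[ 0.51845784 -0.14358918  0.07673616] 0.13522261089457935 -114.25171308909464 -25.378025464156725 [-0.44273579  0.5191722   0.8556808 ] [ 0.82943332  0.2730968  -0.6845771   1.88058965  0.19792057  1.0532855
 -0.37810068]
5 shift [ 1. 12.  2.] turn -6.1
10 shift [ 3. 23.  2.] turn -11.1
15 shift [ 6. 35.  2.] turn -16.1
20 shift [ 9. 46.  2.] turn -21.1
25 shift [14. 57.  2.] turn -26.1
30 shift [20. 67.  2.] turn -31.1
35 shift [26. 77.  2.] turn -36.1
40 shift [34. 86.  2.] turn -41.1
45 shift [42. 95.  2.] turn -46.1
50 shift [ 50. 102.   2.] turn -51.1
55 shift [ 60. 109.   2.] turn -56.1
60 shift [ 70. 116.   2.] turn -61.1
65 shift [ 81. 121.   2.] turn -66.1
127.50171308909464
```

>>> move_arm(
  plan=[
    [25,0,4,2,-2],
    [25,1,12,2,-6],
    [25,3,23,2,-11],
    [25,6,35,2,-16],
    [25,9,46,2,-21],
    [25,14,57,2,-26],
    [25,20,67,2,-31],
    [25,26,77,2,-36],
    [25,34,86,2,-41],
    [25,42,95,2,-46],
    [25,50,102,2,-51],
    [25,60,109,2,-56],
    [25,70,116,2,-61],
    [25,77,119,2,-64],
    [25,81,121,2,-66],
    [25,81,121,2,-66],
  ],
)

```text
t: 41.33
ee_pos: [0.6617, -0.12, 0.0743]
tcp_rot: [0.417, 0.909, 0.0, 0.0]
force: [0.1, -0.6, 0.1]
gripper_width: 0.0217
grip_force: 0.0
```

```bash
python3 arc.py "[*np.arange(5,61,5),61,62,63,64,65]"
```

```text
[ 0.66167587 -0.120041    0.07427045] 0.13279805727739022 -48.68338542745759 40.68341716485432 [ 0.09629435 -0.57396137  0.07329856] [ 0.73364392  0.61343314 -0.824671    1.5331605   0.46998548  1.20165083
  0.53873805]
5 shift [-2. 12. -1.] turn -5.6
10 shift [ 0. 23. -1.] turn -10.6
15 shift [ 3. 35. -1.] turn -15.6
20 shift [ 6. 46. -1.] turn -20.6
25 shift [11. 57. -1.] turn -25.6
30 shift [17. 67. -1.] turn -30.6
35 shift [23. 77. -1.] turn -35.6
40 shift [30. 86. -1.] turn -40.6
45 shift [38. 95. -1.] turn -45.6
50 shift [ 47. 103.  -1.] turn -50.6
55 shift [ 57. 110.  -1.] turn -55.6
60 shift [ 67. 116.  -1.] turn -60.6
61 shift [ 69. 117.  -1.] turn -61.6
62 shift [ 71. 118.  -1.] turn -62.6
63 shift [ 73. 119.  -1.] turn -63.6
64 shift [ 75. 121.  -1.] turn -64.6
65 shift [ 77. 122.  -1.] turn -65.6
61.93338542745759
```

>>> move_arm(
  plan=[
    [25,-1,5,0,-2],
    [25,-1,13,0,-6],
    [25,0,23,0,-11],
    [25,3,35,0,-16],
    [25,6,46,0,-21],
    [25,11,57,0,-26],
    [25,17,67,0,-31],
    [25,23,77,0,-36],
    [25,30,86,0,-41],
    [25,38,95,0,-46],
    [25,47,103,0,-51],
    [25,57,110,0,-56],
    [25,65,115,0,-60],
    [25,71,118,0,-62.5],
    [25,71,118,0,-62.5],
    [25,71,118,0,-62.5],
    [25,71,118,0,-62.5],
  ],
)

```text
t: 42.75
ee_pos: [0.7044, 0.0084, 0.0738]
tcp_rot: [-0.113, 0.994, -0.001, 0.0]
force: [-0.5, -0.6, -0.1]
gripper_width: 0.0217
grip_force: 0.0
```

Run:
```python
from h import *
t=AX+.135*np.array([np.cos(np.radians(13.25)),np.sin(np.radians(13.25))]);print(t,observe()['ee_pos'],yaw());goto(*t,.075,103.25)
```

```text
[0.7054062  0.01064205] [0.70443627 0.00840204 0.07375422] 102.94582695065859
shift [-1.  2. -1.] turn -0.3
```

>>> move_arm(
  plan=[
    [25,-1,2,0,0],
    [10,-1,2,0,0],
    [10,-1,2,0,0],
    [10,-1,2,0,0],
    [10,-1,2,0,0],
    [10,-1,2,0,0],
  ],
  grip_force=4,
)

```text
t: 43.25
ee_pos: [0.7049, 0.0116, 0.0736]
tcp_rot: [-0.114, 0.993, -0.0, 0.0]
force: [0.8, -1.5, 0.7]
gripper_width: 0.0139
grip_force: 4.0
```

Run:
```python
from h import *
print(observe()['ee_pos'],observe()['gripper_width'])
```

```text
[0.70492753 0.01163482 0.07357892] 0.01392582895219058
```

>>> move_arm(
  plan=[
    [25,0,0,0,0],
    [45,0,0,0,0],
    [45,0,0,0,0],
    [45,0,0,-25,0],
    [45,0,0,-60,0],
    [45,0,0,-100,0],
    [45,0,0,-140,0],
    [45,0,40,-150,0],
    [45,0,80,-150,0],
    [45,20,120,-150,0],
    [45,20,160,-150,0],
    [45,20,200,-150,0],
    [45,20,240,-150,0],
    [45,20,280,-150,0],
    [45,20,310,-150,0],
    [45,20,320,-150,0],
    [45,20,320,-150,0],
  ],
)

```text
t: 44.67
ee_pos: [0.61, 0.3236, 0.2237]
tcp_rot: [-0.118, 0.993, 0.001, -0.0]
force: [0.2, 0.8, 0.0]
gripper_width: 0.039
grip_force: 0.0
```

Run:
```python
from h import *
im=capture('top');cv2.imwrite('pics/t5.png',cv2.resize(im[80:320,80:460],(760,480)))
H=cv2.cvtColor(im,cv2.COLOR_BGR2HSV).astype(int);m=((H[...,0]<6)|(H[...,0]>174))&(H[...,1]>150);M=np.zeros_like(m);sl=np.s_[100:180,240:340];M[sl]=m[sl]
for c,n in blobs(M,10):
    p=ray('top',*c,.08);print(c,n,p,np.degrees(np.arctan2(*(p[:2]-AX)[::-1])))
tray()
```

```text
[268.91549296 129.28169014] 71 [0.69632159 0.01270546 0.08      ] 15.100245544412346
tray [ 0.47544816 -0.32216178] edge dir 9.195064767532287 [ 371  194   68   64 2960]
```

View pics/t5.png

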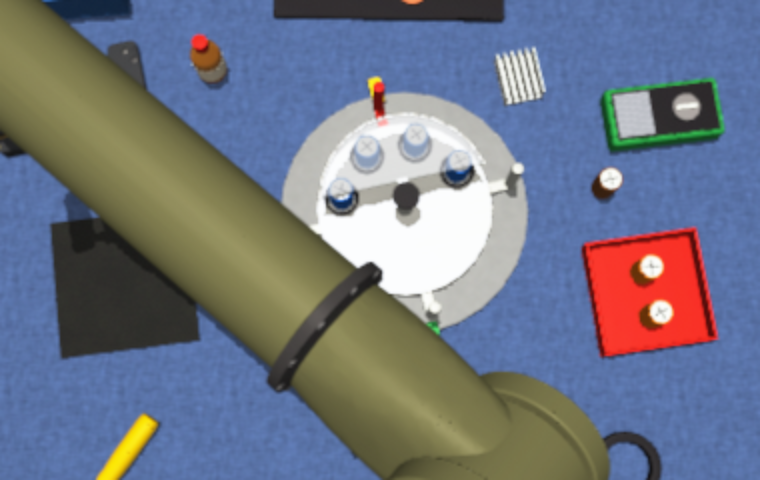

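Run:
```python
from h import *
im=capture('top');H=cv2.cvtColor(im,cv2.COLOR_BGR2HSV).astype(int);m=((H[...,0]<6)|(H[...,0]>174))&(H[...,1]>120)
for v in range(118,146):
    u=np.where(m[v,255:285])[0]
    if len(u): print(v,u.min()+255,u.max()+255)
t=[.7054,.0107];print(px('top',[*t,.1]),px('top',[*t,.03]))
y=(H[...,0]>22)&(H[...,0]<35)&(H[...,1]>150);M=np.zeros_like(y);sl=np.s_[112:137,255:280];M[sl]=y[sl];print(blobs(M))
```

```text
121 270 270
122 268 271
123 267 271
124 267 271
125 267 271
126 267 271
127 267 270
128 267 270
129 267 270
130 267 270
131 267 271
132 267 270
133 267 270
134 267 271
135 268 271
136 268 271
137 268 271
138 268 268
[269.80484925 122.91461177] [269.75267969 132.15931547]
[(array([265.92307692, 121.80769231]), np.int32(26))]
```

The red peg stands at the yellow tab, within about 2 mm. All four blues are under the cover, both oranges are in the tray, and the bystanders haven't moved.

```bash
python3 -c "
from rig import close_job
print(close_job())"
```

```text
the job is handed in; nothing more can be done
None
```

The job is done and handed in: both orange capacitors are in the red tray, all four blue ones are seated in their own cups under the cover, and the red spoke stands at the yellow mark, within about 2 mm.

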